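# Set out turned post parts on a pivoting oiling tray

### The job

Set out the turned parts for oiling: on the pivoting white tray stand the dark wooden drop in the middle of the blue pad and the pale one in the middle of the yellow pad, so that they balance and the tray ends level, and between them put the square post cap in the middle of the cork pad, squared up with it, with the ball finial centred on top of the cap. Stand the green oil tin in the middle of the round black mat. Everything must end upright and let go, and the amber glass jar must stay where it stands.

Things in the scene. Friction and masses are not known exactly. Their poses are not given: they have to be found in the camera images.
- drop_dark_c (a point): dark (walnut) turned drop, upright, 60 mm high, foot 40 mm across (7 mm high), straight round body 34 mm across from 11 to 46 mm up, knob on top; 70 g, exactly as heavy as the pale one. Point: on its axis, half-way up (30 mm above its underside)
- drop_pale_c (a point): pale (maple) turned drop, same shape and weight as the dark one (60 mm high, body 34 mm across, 70 g). Point: on its axis, half-way up (30 mm)
- cap_c (a point): square oak post cap lying flat: lower block 56 x 56 mm and 20 mm high, centred on it a flat-topped step 42 x 42 mm, 10 mm high (30 mm high in all); about 60 g. Point: its centre, 15 mm above its underside; x and y are along its sides
- ball_c (a point): oak ball finial standing on a flat foot 32 mm across: 50 mm high, ball 42 mm across with a flat upright band from 20 to 34 mm up; about 40 g. Point: on its axis, half-way up (25 mm)
- tin_c (a point): closed round green oil tin with a green lid, upright, 52 mm across, 70 mm high, about 200 g. Point: on its axis, half-way up (35 mm)
- pad_blue: square blue pad, 64 x 64 mm, at one end of the pivoting tray. Origin: centre of its top face; z normal to the tray, y along the tray (from yellow to blue end), x across. The tray is a white board 90 x 280 mm, 10 mm thick, with a 6 mm high wooden lip across each end, on a low stand; pad tops are about 64 mm above the table when level
- pad_mid: square cork pad, 64 x 64 mm, in the middle, above the pivot, of the pivoting tray. Origin: centre of its top face; z normal to the tray, y along the tray (from yellow to blue end), x across. The tray rocks about x, weakly sprung to level: one drop alone on an end pad tips it 0.09 rad (that end 9 mm down), two balance; stops at 0.13 rad
- pad_yellow: square yellow pad, 64 x 64 mm, at the other end of the pivoting tray. Origin: centre of its top face; z normal to the tray, y along the tray (from yellow to blue end), x across. Both end pads' centres are 100 mm from the cork pad's centre
- mat: round black rubber mat with a thin red edge, 84 mm across (92 with the edge), 3 mm thick, fixed on the table. Origin: centre of its underside, on the table top
- jar_c (a point): bystander: amber glass jar with a black lid, 48 mm across, 75 mm high, upright; it must not be shifted. Point: half-way up (37.5 mm). Besides it a yellow tape measure and a plywood offcut (up to 60 mm long, 50 mm high) stand among the things, all in rough rows along x and y about 105 mm apart (never under 80 mm)

How it is judged (in metres and radians):
At the end, for the whole second after the job is handed in: Dark drop on blue pad, pale drop on yellow, cap on cork pad, tin on mat: each standing within 15 mm of its centre; ball on the cap within 12 mm; cap square with its pad within 0.2 rad; all upright within 0.1 rad and at rest; tray level within 0.05 rad (horizontal distance between drop_dark_c and pad_blue below 0.015 m and z of drop_dark_c in the frame of pad_blue between 0.025 and 0.035 m and angle between each of drop_dark_c, drop_pale_c, cap_c, ball_c, tin_c's own z axis and vertical below 0.1 rad and horizontal distance between drop_pale_c and pad_yellow below 0.015 m and z of drop_pale_c in the frame of pad_yellow between 0.025 and 0.035 m and horizontal distance between cap_c and pad_mid below 0.015 m and z of cap_c in the frame of pad_mid between 0.01 and 0.02 m and (angle between the x axis of cap_c and the x axis of pad_mid, either way round below 0.2 rad or angle between the x axis of cap_c and the y axis of pad_mid, either way round below 0.2 rad) and horizontal distance between ball_c and cap_c below 0.012 m and z of ball_c in the frame of cap_c between 0.035 and 0.045 m and horizontal distance between tin_c and mat below 0.015 m and z of tin_c in the frame of mat between 0.033 and 0.043 m and angle between pad_mid's own z axis and vertical below 0.05 rad and linear speed of each of drop_dark, drop_pale, cap, ball, tin below 0.02 m/s and angular speed of pad_mid below 0.05 rad/s); the robot touches nothing.
It fails at once if the glass jar is shifted by more than 25 mm or tipped (distance of jar_c from where it was at the start of the episode above 0.025 m or angle between jar_c's own z axis and vertical above 0.4 rad).
It also fails if it takes over 128 s, if anything falls off the work surface, if the arm or the gripper's body presses on something with over 40 N, if the wrist force passes 120 N, or if a joint passes its speed limit or range.

### The arm

A 6-joint arm with a two-finger parallel gripper is mounted at the origin on the work surface. World frame = base frame: x ahead of the robot, y to its left, z up, the work surface at z = 0. Lengths are in mm, angles in degrees, forces in N, time in s.
With the tool pointing down it reaches from about 350 to 850 mm from the base axis. Payload 8.1 kg.
Tool frame: the origin (TCP) lies at the centre of the arm's flange, where the gripper is bolted on; the fingertips stand 173 mm ahead of it and the grasp point (between the pads) lies 155 mm ahead of it; z points along the fingers, y is the line along which they close (so a half turn about z gives the same grasp; the last joint's range is limited). The gripper opens to 85 mm and grips with 20 to 120 N. Pads are 22 mm wide; open, the fingers measure 114 mm over their backs; the gripper's body (76 mm by 85 mm) begins 54 mm behind the grasp point. The pads swing forward as they close: fully open they stand 13 mm farther back than shut.
Start: joints at [-80.81, 7.471, 85.268, -0, 87.261, -4.893], TCP at [146.02, -581.967, 404.692] pointing down, gripper open.
Joint ranges: [-169.43, 169.43], [-51.17, 129.36], [1.28, 143.12], [-76.62, 256.62], [0, 156.53], [-152.29, 152.29]. Speed limits (degrees/s): [136.94, 136.94, 159.86, 180, 180, 180].

### API

Orientations are given as [roll, pitch, yaw] about the fixed x, y, z axes, in that order (R = Rz(yaw) Ry(pitch) Rx(roll)).
In Python, from bench import * gives the robot as it stands.
- The arm moves only by the shell command python3 -m jog 'ROWS' [FORCE]. ROWS is text: rows parted by semicolons, each of 7 numbers parted by spaces: the shift along the tool's x, y, z scaled (see below), then the turn, a rotation vector about the tool's x, y, z scaled (see below), then the closure, from -1 (fully open) to 1 (shut). In form: tx ty tz wx wy wz hand; .... A call has 1 to 5 rows; each row shifts and turns the commanded pose from where the row before left it, along the tool's axes as they then stand; what a row does not reach is not made up. The controller multiplies each number of a shift by 0.1 m and each number of a turn by 60 degrees. A row lasts 1/8 s, in which the tool goes at most 62.5 mm and 10.7 degrees, less where a joint would pass 70% of its speed; a pose out of reach is approached as far as the arm can. A call with a number of a shift or a turn outside -1 to 1 is refused whole. A call with a gripper value outside its range is refused whole. The fingers move at their own pace and stop on an object; FORCE is the grip in N (left out, the last holds). Time passes only in rows, so rows that do not move let the fingers close. It gives the time, the measured TCP pose, the force, the opening and the grip force at its end, in the units of the state.
- sense(): the state, without advancing time (a new reading comes with each control period).
- snapshot(name): name is "scene" or "top"; returns a dict with "img" (384x512x3 uint8, red, green, blue), "fx", "fy", "cx", "cy" (pixels), "extrinsics" (4x4, takes a point from camera to world coordinates). Camera axes: x right, y down, z forward; pixel columns grow to the right and rows downward; lengths in mm; the calibration is good to about 2 mm. A picture is of the moment at which its call begins. There is no depth.
- hand_in(): hands the job in; it is judged then, once.
The state is a dict: "time": time; "joint_pos": joint angles; "qd": joint speeds; "joint_efforts": joint torques, N m; "tool_pos": TCP position; "tcp_rot": TCP orientation; "ft_force": force on the tool from outside, world axes, zero at the start; "wrist_torque": the same for the moment, N m; "finger_gap": finger opening in mm; "grip_force": force on a finger pad.
Only numpy, scipy, OpenCV 4.12 (cv2) and the standard library are available. Lean on these libraries where they do the work, as an engineer would, in place of code of your own. Each camera call takes 0.05 s, during which the arm holds its last target. There are 200 camera calls.

## Working session

There is one attempt and no reset: what is moved stays moved. The work goes in short steps, Python scripts to look and compute and a shell command to move; the robot and the scene stay as the last step left them, time stands still between calls to the robot, and variables do not carry over. Pictures are saved under pics/ and viewed, at most 14 in all, crops included, and the job is handed in when it is done.

```bash
ls; mkdir -p pics
python3 - <<'E'
from bench import *
import cv2
for n in("top","scene"):
    s=snapshot(n); cv2.imwrite(f"pics/{n}0.png",s["img"][:,:,::-1]); print(n,s["fx"],s["fy"],s["cx"],s["cy"],s["extrinsics"])
print(sense())
E
```

```text
pics
top 401.0124604365579 401.0124604365579 260.1643846933603 194.87505973399786 [[-2.12388293e-02 -9.84261655e-01  1.75436332e-01  3.46443957e+02]
 [-9.99624533e-01  2.39446653e-02  1.33208497e-02 -6.34495394e+01]
 [-1.73119658e-02 -1.75087543e-01 -9.84400654e-01  1.17524141e+03]
 [ 0.00000000e+00  0.00000000e+00  0.00000000e+00  1.00000000e+00]]
scene 486.2729020124547 486.2729020124547 252.31219954014935 191.64241054741728 [[ 2.97589596e-01  7.87205316e-01 -5.40137227e-01  1.09830224e+03]
 [ 9.54577253e-01 -2.54195155e-01  1.55457683e-01 -2.28410548e+02]
 [-1.49231513e-02 -5.61865299e-01 -8.27094121e-01  9.03142272e+02]
 [ 0.00000000e+00  0.00000000e+00  0.00000000e+00  1.00000000e+00]]
{'time': 0.1, 'joint_pos': array([-8.08118239e+01,  7.51260791e+00,  8.53240650e+01, -5.30678575e-04,
        8.72615718e+01, -4.89338478e+00]), 'qd': array([-0.00381971, -0.07251483, -0.15301504, -0.01150668, -0.01282809,
       -0.0009162 ]), 'joint_efforts': array([-4.50810567e-04, -5.70951104e+01, -5.01946378e+01, -3.23681925e-04,
        8.03428120e-03, -1.33972850e-05]), 'tool_pos': array([ 145.96504125, -581.76001901,  403.72020492]), 'tcp_rot': array([-1.79902068e+02, -7.85235909e-03,  1.40815799e+01]), 'ft_force': array([ 0.91184246,  0.25946525, -0.30718467]), 'wrist_torque': array([-0.02248398, -0.00377895,  0.06246933]), 'grip_force': 0.0, 'finger_gap': 85.45739179794302}
```

View pics/top0.png

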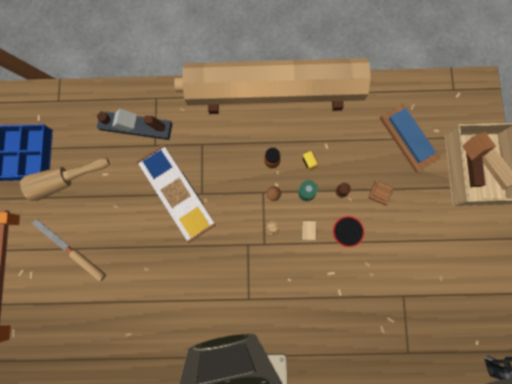

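View pics/scene0.png

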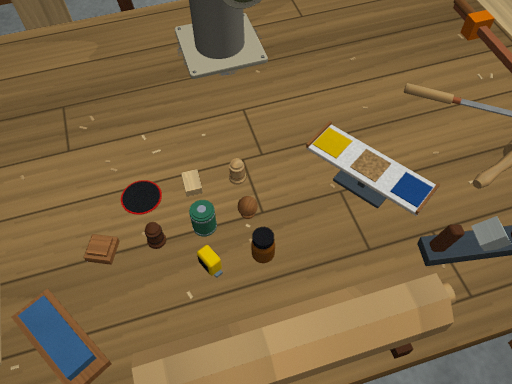

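```bash
cat > h.py <<'E'
from bench import *
import cv2, numpy as np
def ray(s,u,v):
    E=np.array(s["extrinsics"]); d=E[:3,:3]@np.array([(u-s["cx"])/s["fx"],(v-s["cy"])/s["fy"],1]); return E[:3,3],d/np.linalg.norm(d)
def onz(s,u,v,z):
    o,d=ray(s,u,v); return (o+d*(z-o[2])/d[2])
def tri(r1,r2):
    (o1,d1),(o2,d2)=r1,r2; a=np.linalg.lstsq(np.c_[d1,-d2],o2-o1,rcond=None)[0]
    p,q=o1+a[0]*d1,o2+a[1]*d2; return (p+q)/2,np.linalg.norm(p-q)
def crop(s,x0,x1,y0,y1,k,name):
    im=cv2.resize(s["img"][y0:y1,x0:x1,::-1],None,fx=k,fy=k,interpolation=cv2.INTER_CUBIC); cv2.imwrite(name,im)
E
python3 - <<'E'
from h import *
crop(snapshot("top"),240,400,140,250,5,"pics/t1.png")
crop(snapshot("scene"),80,280,145,275,4,"pics/s1.png")
E
```

```text
(no output)
```

View pics/t1.png

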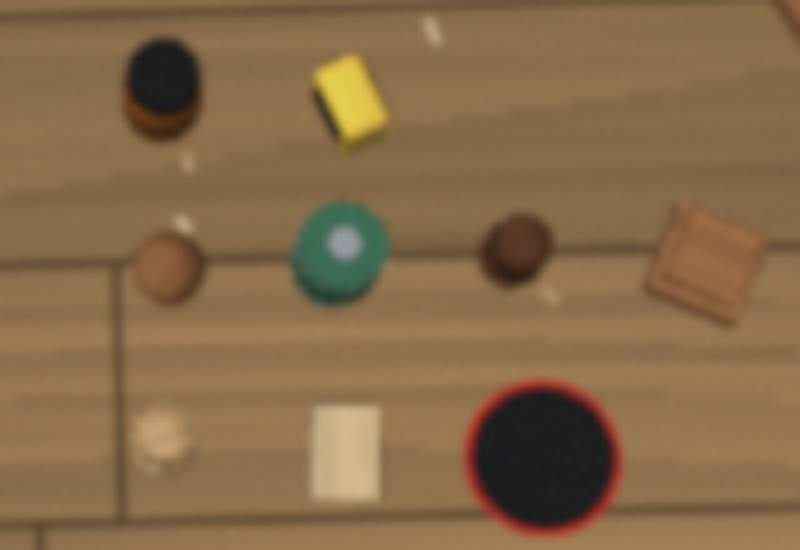

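View pics/s1.png

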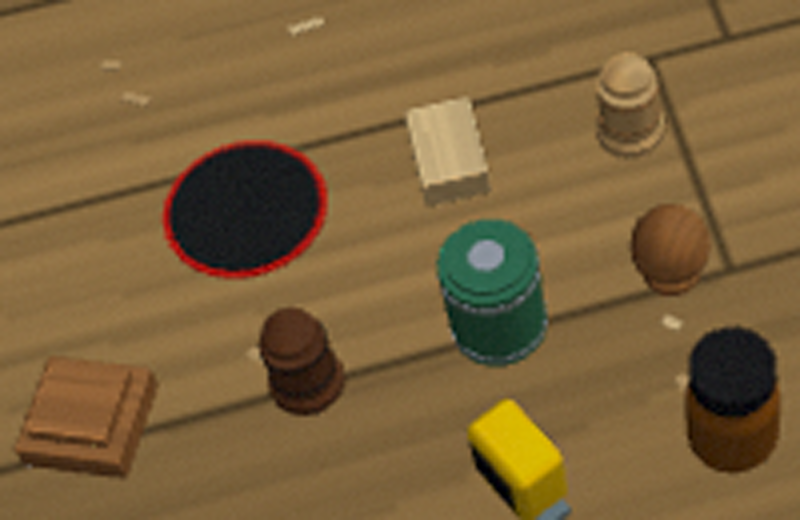

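```bash
cat > m.py <<'E'
from h import *
t=snapshot("top"); s=snapshot("scene")
ft=lambda u,v:(240+(u+.5)/5-.5,140+(v+.5)/5-.5)
fs=lambda u,v:(80+(u+.5)/4-.5,145+(v+.5)/4-.5)
np.set_printoptions(precision=1,suppress=True)
for n,a,b,z in[("tintop",(345,241),(487,254),70),("dark",(516,250),(301,360),30),("pale",(162,440),(630,105),30),("ball",(169,268),(670,248),25),
 ("cap",(713,261),(79,402),30),("mat",(543,457),(246,208),3),("jarlid",(163,76),(733,368),70)]:
    p,e=tri(ray(t,*ft(*a)),ray(s,*fs(*b))); print(n,p,"err",round(e,1),"top@z",onz(t,*ft(*a),z),"sc@z",onz(s,*fs(*b),z))
print("ply",onz(t,*ft(346,452),50),onz(t,*ft(350,102),50))
c=[onz(s,*fs(*q),30)[:2] for q in[(52,362),(127,372),(108,443),(28,430)]]
for i in range(4):
    d=c[(i+1)%4]-c[i]; print("cap side",np.linalg.norm(d),np.degrees(np.arctan2(d[1],d[0]))%90)
res={}
for nm,lo,hi in[("blue",(100,120,40),(125,255,200)),("yellow",(20,180,120),(32,255,255))]:
    for cam,k in((t,"t"),(s,"s")):
        h=cv2.cvtColor(cam["img"],cv2.COLOR_RGB2HSV); m=cv2.inRange(h,lo,hi)
        x0,x1,y0,y1=(130,220,140,250) if k=="t" else (300,440,110,215)
        mm=np.zeros_like(m); mm[y0:y1,x0:x1]=m[y0:y1,x0:x1]
        cs=max(cv2.findContours(mm,cv2.RETR_EXTERNAL,cv2.CHAIN_APPROX_NONE)[0],key=cv2.contourArea)
        M=cv2.moments(cs); u=(M["m10"]/M["m00"],M["m01"]/M["m00"]); res[nm+k]=u; print(nm,k,u,M["m00"],onz(cam,*u,64))
    print(nm,tri(ray(t,*res[nm+"t"]),ray(s,*res[nm+"s"])))
E
python3 m.py
```

```text
tintop [ 560.5 -183.4   69.7] err 2.6 top@z [ 560.2 -184.6   70. ] sc@z [ 561.  -182.2   70. ]
dark [ 562.2 -288.4   20.2] err 2.3 top@z [ 560.2 -287.7   30. ] sc@z [ 568.5 -286.7   30. ]
pale [456.  -79.   19.2] err 1.9 top@z [454.7 -79.8  30. ] sc@z [464.  -79.9  30. ]
ball [556.2 -85.8  21.8] err 1.7 top@z [555.5 -86.6  25. ] sc@z [558.4 -85.4  25. ]
cap [ 552.6 -401.8   21.8] err 2.5 top@z [ 551.  -400.7   30. ] sc@z [ 558. -399.   30.]
mat [ 442.9 -301.2   -2.1] err 2.9 top@z [ 442.3 -301.6    3. ] sc@z [ 447.  -299.4    3. ]
jarlid [659.7 -84.3  66.7] err 2.2 top@z [658.5 -85.2  70. ] sc@z [661.7 -83.8  70. ]
ply [ 443.8 -182.3   50. ] [ 645.8 -193.2   50. ]
cap side 40.217629552036804 63.85925804004101
cap side 40.47841895550301 68.50275871982299
cap side 42.38154996833498 62.387052802360856
cap side 39.272864562972934 65.50372157053235
blue t (156.89167828916783, 163.82891678289167) 358.5 [642.1 245.8  64. ]
blue s (411.10884353741494, 189.36124794745484) 710.5 [646.4 245.5  64. ]
blue (array([643.6, 247.7,  59.1]), np.float64(1.1312233683869397))Traceback (most recent call last):
  File "m.py", line 19, in <module>
    cs=max(cv2.findContours(mm,cv2.RETR_EXTERNAL,cv2.CHAIN_APPROX_NONE)[0],key=cv2.contourArea)
ValueError: max() iterable argument is empty
```

```bash
sed -i 's/(20,180,120),(32,255,255)/(18,150,100),(35,255,255)/; s/(100,120,40)/(100,100,30)/; s/,110,215)/,110,220)/' m.py; python3 m.py | tail -6
cat > plan.py <<'E'
# plan.py x,y,z,yaw ... : rows from the present pose through waypoints (tool down)
from h import *
import sys
s=sense(); p=np.array(s["tool_pos"]); r=s["tcp_rot"]; yaw=r[2]
print("t",round(s["time"],2),"p",p.round(1),"rpy",np.round(r,2),"gap",round(s["finger_gap"],1))
for w in sys.argv[1:]:
    x,y,z,a=map(float,w.split(","))
    if abs(a-yaw)>.3: print("  turn wz total",round((yaw-a)/60,3)); yaw=a
    d=np.array([x,y,z])-p; c,q=np.cos(np.radians(yaw)),np.sin(np.radians(yaw))
    t=np.array([c*d[0]+q*d[1], q*d[0]-c*d[1], -d[2]])/100
    n=max(1,int(np.ceil(np.linalg.norm(t)/.5))); print(w,"total",t.round(3),"n",n,"each",(t/n).round(3)); p=np.array([x,y,z])
E
python3 plan.py 562,-287.5,350,32 562,-287.5,186,32
```

```text
blue t (156.77762923351156, 163.80837789661317) 374.0 [642.2 246.1  64. ]
blue s (411.1531343974092, 189.22877631274577) 720.5 [646.1 245.8  64. ]
blue (array([643.6, 247.8,  59.4]), np.float64(0.9468118858259502))
yellow t (194.20547385620912, 222.02001633986924) 408.0 [472.1 137.2  64. ]
yellow s (331.93003412969284, 142.3122866894198) 586.0 [477.8 138.2  64. ]
yellow (array([473.1, 139.5,  58. ]), np.float64(2.5876003611859257))
t 0.4 p [ 146.  -581.9  404.5] rpy [-179.98   -0.     14.09] gap 85.2
  turn wz total -0.299
562,-287.5,350,32 total [ 5.088 -0.293  0.545] n 11 each [ 0.463 -0.027  0.05 ]
562,-287.5,186,32 total [0.   0.   1.64] n 4 each [0.   0.   0.41]
```

```bash
python3 -m jog '0 0 0 0 0 -.15 -1;0 0 0 0 0 -.149 -1;.46 -.03 .05 0 0 0 -1;.46 -.03 .05 0 0 0 -1;.46 -.03 .05 0 0 0 -1' 30
python3 -m jog '.46 -.03 .05 0 0 0 -1;.46 -.03 .05 0 0 0 -1;.46 -.03 .05 0 0 0 -1;.46 -.03 .05 0 0 0 -1;.46 -.03 .05 0 0 0 -1'
python3 -m jog '.46 -.03 .05 0 0 0 -1;.46 -.02 .05 0 0 0 -1;.46 -.02 .05 0 0 0 -1;0 0 0 0 0 0 -1;0 0 0 0 0 0 -1'
python3 plan.py 562,-287.5,260,32.4 562,-287.5,187,32.4
python3 -c "
from h import *
t=snapshot('top');s=snapshot('scene')
a=cv2.resize(t['img'][120:270,230:420,::-1],None,fx=2,fy=2);b=cv2.resize(s['img'][100:300,60:300,::-1],None,fx=1.65,fy=1.65)
h=min(len(a),len(b));cv2.imwrite('pics/c1.png',np.hstack([a[:h],b[:h]]))"
```

```text
time: 1.02
tool_pos: [259.1, -500.3, 389.6]
tcp_rot: [180.0, -0.0, 32.0]
ft_force: [0.7, -0.4, -0.1]
finger_gap: 85.2
grip_force: 0.0
time: 1.65
tool_pos: [446.4, -365.4, 364.7]
tcp_rot: [180.0, -0.0, 32.0]
ft_force: [0.3, 0.0, -0.4]
finger_gap: 85.5
grip_force: 0.0
time: 2.28
tool_pos: [558.5, -287.3, 349.5]
tcp_rot: [-180.0, 0.0, 32.1]
ft_force: [-0.4, -1.0, 0.3]
finger_gap: 85.4
grip_force: 0.0
t 2.27 p [ 558.5 -287.3  349.5] rpy [-1.7999e+02  3.0000e-02  3.2060e+01] gap 85.4
  turn wz total -0.006
562,-287.5,260,32.4 total [0.029 0.02  0.895] n 2 each [0.014 0.01  0.448]
562,-287.5,187,32.4 total [0.   0.   0.73] n 2 each [0.    0.    0.365]
```

View pics/c1.png

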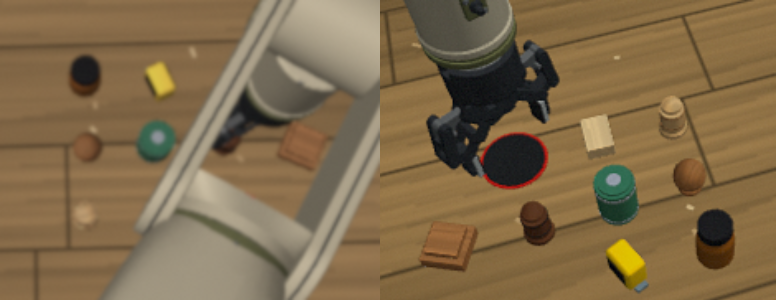

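The picture shows the open gripper hovering above the dark drop (right half, drop at ~(537,222)), with the arm blocking it in the top view. I'll go down and grip.

```bash
python3 -m jog '.03 .02 .45 0 0 -.006 -1;0 0 .45 0 0 0 -1;0 0 .36 0 0 0 -1;0 0 .36 0 0 0 -1;0 0 0 0 0 0 -1' 30
python3 -m jog '0 0 0 0 0 0 1;0 0 0 0 0 0 1;0 0 0 0 0 0 1;0 0 0 0 0 0 1;0 0 0 0 0 0 1'
python3 -m jog '0 0 0 0 0 0 1;0 0 0 0 0 0 1;0 0 -.5 0 0 0 1;0 0 -.5 0 0 0 1;0 0 -.5 0 0 0 1'
python3 plan.py 562,-287.5,340,32.4 644,246,340,32.4 644,246,249,32.4
```

```text
time: 3.0
tool_pos: [559.8, -287.4, 184.3]
tcp_rot: [-179.7, 0.2, 32.3]
ft_force: [-0.2, 0.2, -0.3]
finger_gap: 85.7
grip_force: 0.0
time: 3.62
tool_pos: [563.0, -288.0, 189.8]
tcp_rot: [179.8, -0.1, 32.4]
ft_force: [-1.7, 0.6, 4.7]
finger_gap: 32.3
grip_force: 29.4
time: 4.25
tool_pos: [562.1, -287.3, 339.9]
tcp_rot: [180.0, -0.0, 32.4]
ft_force: [0.1, -1.2, -0.8]
finger_gap: 32.2
grip_force: 30.3
t 4.25 p [ 562.1 -287.3  339.9] rpy [ 1.7996e+02 -2.0000e-02  3.2400e+01] gap 32.2
562,-287.5,340,32.4 total [-0.002  0.001 -0.001] n 1 each [-0.002  0.001 -0.001]
644,246,340,32.4 total [ 3.551 -4.065 -0.   ] n 11 each [ 0.323 -0.37  -0.   ]
644,246,249,32.4 total [0.   0.   0.91] n 2 each [0.    0.    0.455]
```

```bash
python3 -m jog '.32 -.37 0 0 0 0 1;.32 -.37 0 0 0 0 1;.32 -.37 0 0 0 0 1;.32 -.37 0 0 0 0 1;.32 -.37 0 0 0 0 1'
python3 -m jog '.32 -.37 0 0 0 0 1;.32 -.37 0 0 0 0 1;.32 -.37 0 0 0 0 1;.32 -.37 0 0 0 0 1;.32 -.37 0 0 0 0 1'
python3 -m jog '.35 -.36 0 0 0 0 1;0 0 .3 0 0 0 1;0 0 .3 0 0 0 1;0 0 0 0 0 0 1;0 0 0 0 0 0 1'
python3 plan.py 644,246,280,32.4 644,246,252,32.4
python3 -c "
from h import *
t=snapshot('top');s=snapshot('scene')
a=cv2.resize(t['img'][130:250,120:240,::-1],None,fx=3,fy=3);b=cv2.resize(s['img'][100:220,300:446,::-1],None,fx=3,fy=3)
h=min(len(a),len(b));cv2.imwrite('pics/c2.png',np.hstack([a[:h],b[:h]]))"
```

```text
time: 4.88
tool_pos: [598.3, -43.9, 338.5]
tcp_rot: [180.0, -0.1, 32.4]
ft_force: [0.6, -0.8, -1.3]
finger_gap: 32.5
grip_force: 30.3
time: 5.5
tool_pos: [634.3, 198.1, 338.5]
tcp_rot: [180.0, -0.1, 32.4]
ft_force: [1.0, -0.4, -0.0]
finger_gap: 32.5
grip_force: 30.3
time: 6.12
tool_pos: [644.9, 245.5, 279.3]
tcp_rot: [180.0, -0.1, 32.4]
ft_force: [-0.0, -1.1, 0.4]
finger_gap: 32.5
grip_force: 30.3
t 6.12 p [644.9 245.5 279.3] rpy [ 1.7998e+02 -9.0000e-02  3.2380e+01] gap 32.5
644,246,280,32.4 total [-0.005 -0.009 -0.007] n 1 each [-0.005 -0.009 -0.007]
644,246,252,32.4 total [0.   0.   0.28] n 1 each [0.   0.   0.28]
```

View pics/c2.png

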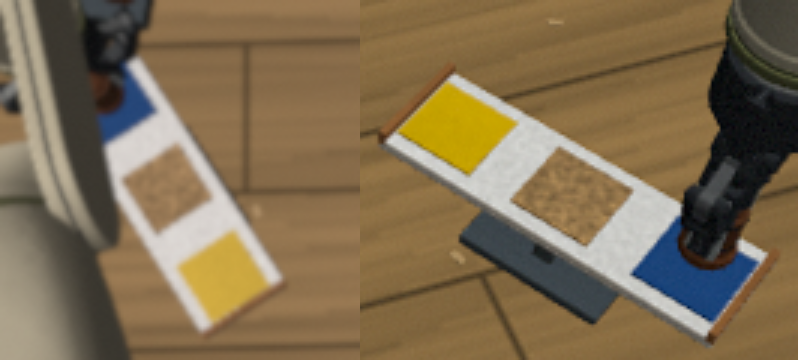

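The drop hangs about 27 mm above the blue pad. Allowing for perspective, its foot at (713,250) maps to within ~3 mm of the pad centre (697,268). I'll lower it and check for contact.

```bash
python3 -m jog '0 .01 .14 0 0 0 1;0 0 .1 0 0 0 1;0 0 0 0 0 0 1;0 0 0 0 0 0 1;0 0 0 0 0 0 1'
python3 -m jog '0 0 .03 0 0 0 1;0 0 0 0 0 0 1;0 0 0 0 0 0 1'
python3 -m jog '0 0 .03 0 0 0 1;0 0 0 0 0 0 1;0 0 0 0 0 0 1'
python3 -c "
from h import *
s=snapshot('scene')
b=cv2.resize(s['img'][100:240,300:450,::-1],None,fx=4,fy=4);cv2.imwrite('pics/c3.png',b)"
```

```text
time: 6.85
tool_pos: [645.2, 244.7, 254.1]
tcp_rot: [180.0, -0.0, 32.4]
ft_force: [-0.7, 0.2, -0.0]
finger_gap: 32.4
grip_force: 30.5
time: 7.22
tool_pos: [645.1, 244.7, 250.7]
tcp_rot: [-180.0, 0.0, 32.4]
ft_force: [0.3, 0.5, 0.2]
finger_gap: 32.2
grip_force: 30.5
time: 7.6
tool_pos: [645.0, 244.6, 247.7]
tcp_rot: [-180.0, 0.0, 32.4]
ft_force: [-0.6, -0.4, 0.7]
finger_gap: 32.6
grip_force: 30.5
```

View pics/c3.png

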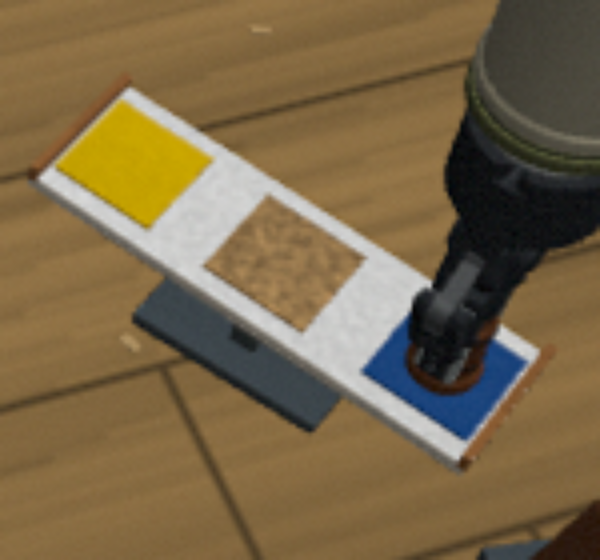

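```bash
python3 -m jog '0 0 0 0 0 0 -1;0 0 0 0 0 0 -1;0 0 0 0 0 0 -1;0 0 0 0 0 0 -1;0 0 0 0 0 0 -1'
python3 -m jog '0 0 -.2 0 0 0 -1;0 0 -.4 0 0 0 -1;0 0 -.4 0 0 0 -1;0 0 0 0 0 0 -1'
python3 plan.py 457,-80,340,32.4 457,-80,187,32.4 457,-80,350,32.4 475,138,350,32.4 475,138,280,32.4
```

```text
time: 8.28
tool_pos: [645.1, 244.7, 247.7]
tcp_rot: [-180.0, -0.0, 32.4]
ft_force: [0.6, 0.1, -0.2]
finger_gap: 85.2
grip_force: 0.0
time: 8.78
tool_pos: [646.5, 245.1, 355.3]
tcp_rot: [179.8, -0.6, 32.4]
ft_force: [0.8, -0.0, 0.1]
finger_gap: 85.4
grip_force: 0.0
t 8.78 p [646.5 245.1 355.3] rpy [179.84  -0.58  32.38] gap 85.4
457,-80,340,32.4 total [-3.342  1.73   0.153] n 8 each [-0.418  0.216  0.019]
457,-80,187,32.4 total [0.   0.   1.53] n 4 each [0.    0.    0.382]
457,-80,350,32.4 total [ 0.    0.   -1.63] n 4 each [ 0.     0.    -0.408]
475,138,350,32.4 total [ 1.32  -1.745 -0.   ] n 5 each [ 0.264 -0.349 -0.   ]
475,138,280,32.4 total [0.  0.  0.7] n 2 each [0.   0.   0.35]
```

```bash
python3 -m jog '-.416 .216 .01 0 0 0 -1;-.416 .216 .01 0 0 0 -1;-.416 .216 .01 0 0 0 -1;-.416 .216 .01 0 0 0 -1;-.416 .216 .01 0 0 0 -1'
python3 -m jog '-.416 .216 .01 0 0 0 -1;-.416 .216 .01 0 0 0 -1;-.416 .216 .01 0 0 0 -1;0 0 0 0 0 0 -1;0 0 0 0 0 0 -1'
python3 plan.py 457,-80,340,32.4 457,-80,187,32.4
python3 -c "
from h import *
s=snapshot('scene')
b=cv2.resize(s['img'][90:240,190:450,::-1],None,fx=3,fy=3);cv2.imwrite('pics/c4.png',b)"
```

```text
time: 9.4
tool_pos: [526.2, 40.9, 343.0]
tcp_rot: [180.0, -0.0, 32.4]
ft_force: [1.1, -1.1, -0.2]
finger_gap: 85.5
grip_force: 0.0
time: 10.02
tool_pos: [456.7, -79.4, 340.1]
tcp_rot: [180.0, -0.0, 32.3]
ft_force: [-0.2, -0.5, 0.9]
finger_gap: 85.5
grip_force: 0.0
t 10.03 p [456.7 -79.4 340.1] rpy [ 1.7999e+02 -5.0000e-02  3.2330e+01] gap 85.5
457,-80,340,32.4 total [-0.     0.007  0.001] n 1 each [-0.     0.007  0.001]
457,-80,187,32.4 total [0.   0.   1.53] n 4 each [0.    0.    0.382]
```

View pics/c4.png

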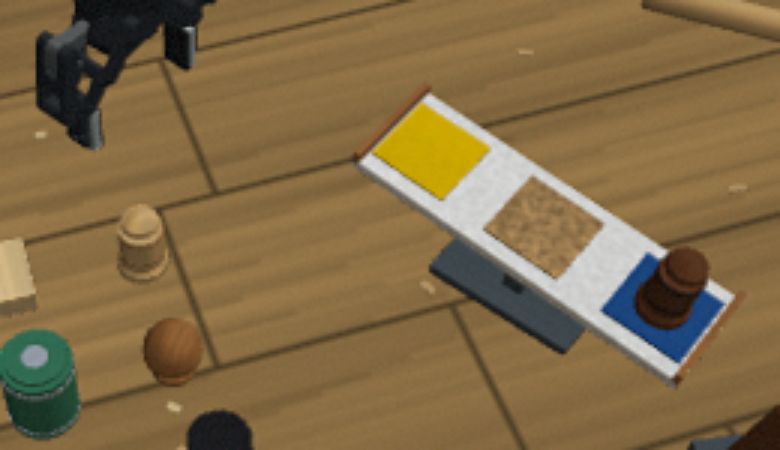

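The dark drop stands centred on the blue pad (foot ~(664,305)) and the tray is tipped towards it, as expected. Next I'll pick up the pale drop.

```bash
python3 -m jog '0 0 .4 0 0 0 -1;0 0 .4 0 0 0 -1;0 0 .4 0 0 0 -1;0 0 .33 0 0 0 -1;0 0 0 0 0 0 -1'
python3 -m jog '0 0 0 0 0 0 1;0 0 0 0 0 0 1;0 0 0 0 0 0 1;0 0 0 0 0 0 1;0 0 0 0 0 0 1'
python3 -m jog '0 0 0 0 0 0 1;0 0 -.4 0 0 0 1;0 0 -.4 0 0 0 1;0 0 -.4 0 0 0 1;0 0 -.43 0 0 0 1'
python3 -m jog '.264 -.349 0 0 0 0 1;.264 -.349 0 0 0 0 1;.264 -.349 0 0 0 0 1;.264 -.349 0 0 0 0 1;.264 -.349 0 0 0 0 1'
python3 -m jog '0 0 .3 0 0 0 1;0 0 .3 0 0 0 1;0 0 0 0 0 0 1;0 0 0 0 0 0 1;0 0 0 0 0 0 1'
python3 plan.py 475,138,262,32.4 475,138,251,32.4
python3 -c "
from h import *
s=snapshot('scene')
b=cv2.resize(s['img'][90:240,190:450,::-1],None,fx=3,fy=3);cv2.imwrite('pics/c5.png',b)"
```

```text
time: 10.7
tool_pos: [455.3, -78.0, 184.1]
tcp_rot: [-179.7, 0.2, 32.5]
ft_force: [-1.2, 0.3, -1.2]
finger_gap: 85.7
grip_force: 0.0
time: 11.32
tool_pos: [457.4, -79.7, 188.3]
tcp_rot: [179.9, -0.1, 32.4]
ft_force: [-0.7, 0.7, 5.6]
finger_gap: 32.7
grip_force: 29.3
time: 11.95
tool_pos: [456.3, -79.5, 351.5]
tcp_rot: [180.0, -0.0, 32.4]
ft_force: [-0.4, 0.3, -0.4]
finger_gap: 32.2
grip_force: 30.3
time: 12.58
tool_pos: [474.5, 139.9, 350.5]
tcp_rot: [180.0, -0.1, 32.4]
ft_force: [-0.1, -0.9, -1.1]
finger_gap: 32.5
grip_force: 30.3
time: 13.2
tool_pos: [475.3, 138.5, 291.6]
tcp_rot: [179.9, -0.2, 32.4]
ft_force: [0.9, -0.2, -1.0]
finger_gap: 32.3
grip_force: 30.3
t 13.2 p [475.3 138.5 291.6] rpy [ 1.7994e+02 -1.6000e-01  3.2360e+01] gap 32.3
475,138,262,32.4 total [-0.006  0.003  0.296] n 1 each [-0.006  0.003  0.296]
475,138,251,32.4 total [0.   0.   0.11] n 1 each [0.   0.   0.11]
```

View pics/c5.png

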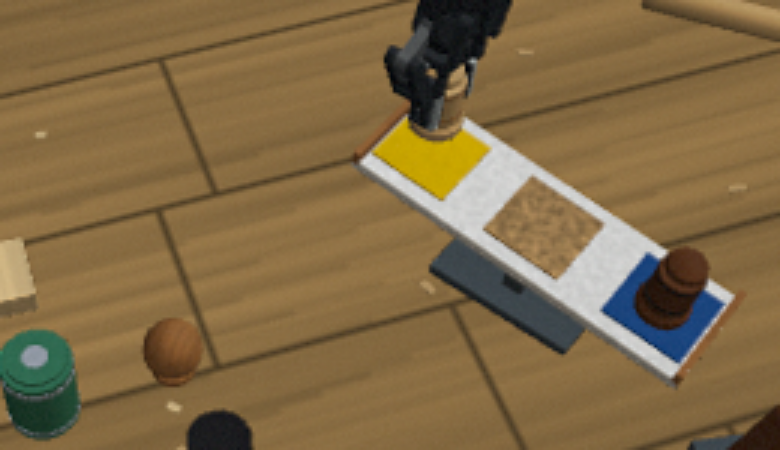

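Pale drop's foot is at (436,128), which projects to within ~5 mm of the yellow pad's centre (431,150). I'll press the tray level and release.

```bash
python3 -m jog '0 0 .15 0 0 0 1;0 0 .1 0 0 0 1;0 0 .08 0 0 0 1;0 0 .08 0 0 0 1;0 0 0 0 0 0 1'
python3 -m jog '0 0 0 0 0 0 1;0 0 0 0 0 0 1;0 0 0 0 0 0 -1;0 0 0 0 0 0 -1;0 0 0 0 0 0 -1'
python3 -m jog '0 0 0 0 0 0 -1;0 0 0 0 0 0 -1;0 0 -.2 0 0 0 -1;0 0 -.4 0 0 0 -1;0 0 -.4 0 0 0 -1'
python3 -m jog '0 0 0 0 0 0 -1;0 0 0 0 0 0 -1'
python3 plan.py 554,-400,340,65 554,-400,172,65
python3 -c "
from h import *
s=snapshot('scene')
b=cv2.resize(s['img'][100:240,300:450,::-1],None,fx=4,fy=4);cv2.imwrite('pics/c6.png',b)"
```

```text
time: 13.88
tool_pos: [474.3, 138.5, 247.8]
tcp_rot: [-180.0, 0.1, 32.4]
ft_force: [-1.3, -0.3, 0.2]
finger_gap: 32.6
grip_force: 30.4
time: 14.5
tool_pos: [474.7, 138.6, 248.8]
tcp_rot: [180.0, -0.0, 32.4]
ft_force: [-0.6, 0.1, 0.7]
finger_gap: 84.0
grip_force: 0.0
time: 15.12
tool_pos: [474.3, 138.5, 349.5]
tcp_rot: [-180.0, 0.0, 32.4]
ft_force: [-0.0, -0.1, -0.2]
finger_gap: 85.4
grip_force: 0.0
time: 15.38
tool_pos: [474.4, 138.5, 348.2]
tcp_rot: [-180.0, 0.0, 32.4]
ft_force: [0.3, 0.3, -0.7]
finger_gap: 85.2
grip_force: 0.0
t 15.38 p [474.4 138.5 348.2] rpy [-1.7999e+02  2.0000e-02  3.2380e+01] gap 85.2
  turn wz total -0.544
554,-400,340,65 total [-4.544  2.997  0.082] n 11 each [-0.413  0.272  0.007]
554,-400,172,65 total [0.   0.   1.68] n 4 each [0.   0.   0.42]
```

View pics/c6.png

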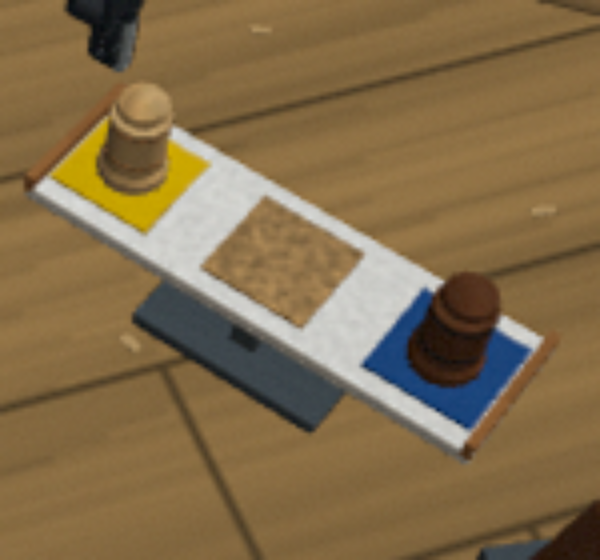

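Both drops stand centred and the tray looks level. On to the cap.

```bash
python3 -m jog '0 0 0 0 0 -.136 -1;0 0 0 0 0 -.136 -1;0 0 0 0 0 -.136 -1;0 0 0 0 0 -.136 -1;-.413 .272 .01 0 0 0 -1'
python3 -m jog '-.413 .272 .01 0 0 0 -1;-.413 .272 .01 0 0 0 -1;-.413 .272 .01 0 0 0 -1;-.413 .272 .01 0 0 0 -1;-.413 .272 .01 0 0 0 -1'
python3 -m jog '-.413 .272 .01 0 0 0 -1;-.413 .272 .01 0 0 0 -1;-.413 .272 .01 0 0 0 -1;-.413 .272 .01 0 0 0 -1;-.413 .272 0 0 0 0 -1'
python3 -m jog '0 0 .4 0 0 0 -1;0 0 .4 0 0 0 -1;0 0 .4 0 0 0 -1;0 0 0 0 0 0 -1;0 0 0 0 0 0 -1'
python3 plan.py 554,-400,172,65
python3 -c "
from h import *
s=snapshot('scene')
b=cv2.resize(s['img'][170:290,40:190,::-1],None,fx=4,fy=4);cv2.imwrite('pics/c7.png',b)"
```

```text
time: 16.05
tool_pos: [481.1, 91.1, 345.9]
tcp_rot: [-179.8, 0.0, 65.4]
ft_force: [0.8, -0.8, 0.6]
finger_gap: 85.0
grip_force: 0.0
time: 16.68
tool_pos: [517.4, -156.4, 340.7]
tcp_rot: [-179.8, 0.0, 65.0]
ft_force: [0.9, 1.8, 0.2]
finger_gap: 85.3
grip_force: 0.0
time: 17.3
tool_pos: [553.6, -400.9, 336.1]
tcp_rot: [-179.8, -0.1, 65.0]
ft_force: [0.6, -0.5, 0.2]
finger_gap: 85.7
grip_force: 0.0
time: 17.92
tool_pos: [554.1, -399.6, 219.2]
tcp_rot: [-180.0, -0.0, 65.0]
ft_force: [0.5, -0.3, 0.9]
finger_gap: 85.4
grip_force: 0.0
t 17.93 p [ 554.1 -399.6  219.2] rpy [-179.99   -0.     65.03] gap 85.4
554,-400,172,65 total [-0.004  0.     0.472] n 1 each [-0.004  0.     0.472]
```

View pics/c7.png

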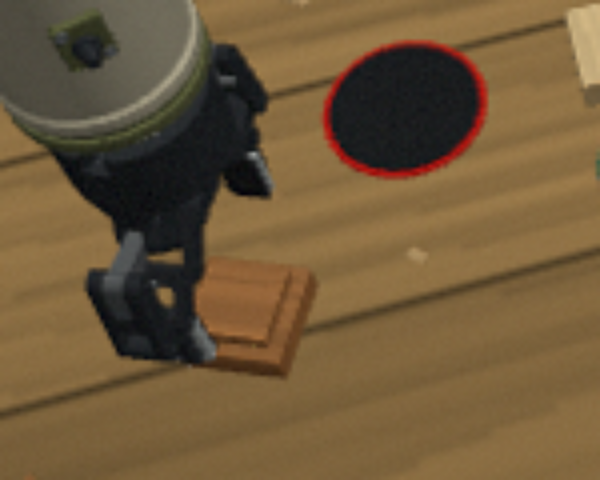

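```bash
python3 -m jog '0 0 .25 0 0 0 -1;0 0 .21 0 0 0 -1;0 0 0 0 0 0 -1;0 0 0 0 0 0 1;0 0 0 0 0 0 1' 40
python3 -m jog '0 0 0 0 0 0 1;0 0 0 0 0 0 1;0 0 0 0 0 0 1;0 0 0 0 0 0 1;0 0 0 0 0 0 1'
python3 -m jog '0 0 -.2 0 0 0 1;0 0 -.5 0 0 0 1;0 0 -.5 0 0 0 1;0 0 -.5 0 0 0 1;0 0 0 0 0 0 1'
python3 plan.py 559.5,192,343,32.4 559.5,192,270,32.4 559.5,192,239,32.4
python3 -c "
from h import *
s=snapshot('scene')
b=cv2.resize(s['img'][120:270,40:240,::-1],None,fx=3,fy=3);cv2.imwrite('pics/c8.png',b)"
```

```text
time: 18.6
tool_pos: [554.6, -400.1, 174.5]
tcp_rot: [179.9, 0.0, 65.0]
ft_force: [0.4, -1.0, 1.1]
finger_gap: 55.1
grip_force: 43.2
time: 19.23
tool_pos: [554.6, -400.1, 174.3]
tcp_rot: [179.9, 0.0, 65.0]
ft_force: [-1.0, 0.4, 6.2]
finger_gap: 55.0
grip_force: 44.0
time: 19.85
tool_pos: [555.2, -400.6, 351.2]
tcp_rot: [179.4, 0.2, 65.0]
ft_force: [0.3, 0.3, -0.8]
finger_gap: 55.2
grip_force: 43.3
t 19.85 p [ 555.2 -400.6  351.2] rpy [1.7935e+02 1.7000e-01 6.5030e+01] gap 55.2
  turn wz total 0.544
559.5,192,343,32.4 total [ 3.211 -4.98   0.082] n 12 each [ 0.268 -0.415  0.007]
559.5,192,270,32.4 total [0.   0.   0.73] n 2 each [0.    0.    0.365]
559.5,192,239,32.4 total [0.   0.   0.31] n 1 each [0.   0.   0.31]
```

View pics/c8.png

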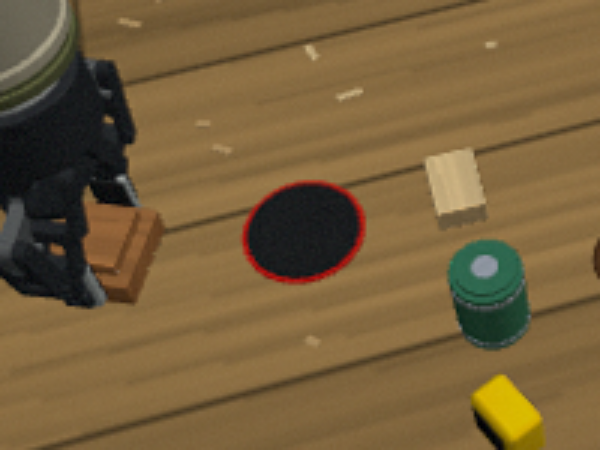

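```bash
python3 -m jog '0 0 0 0 0 .136 1;0 0 0 0 0 .136 1;0 0 0 0 0 .136 1;0 0 0 0 0 .136 1;.268 -.415 0 0 0 0 1'
python3 -m jog '.268 -.415 0 0 0 0 1;.268 -.415 0 0 0 0 1;.268 -.415 0 0 0 0 1;.268 -.415 0 0 0 0 1;.268 -.415 0 0 0 0 1'
python3 -m jog '.268 -.415 0 0 0 0 1;.268 -.415 0 0 0 0 1;.268 -.415 0 0 0 0 1;.268 -.415 0 0 0 0 1;.268 -.415 0 0 0 0 1'
python3 -m jog '.268 -.415 0 0 0 0 1;0 0 .4 0 0 0 1;0 0 .3 0 0 0 1;0 0 0 0 0 0 1;0 0 0 0 0 0 1'
python3 plan.py 559.5,192,239,32.4
python3 -c "
from h import *
s=snapshot('scene')
b=cv2.resize(s['img'][100:240,300:450,::-1],None,fx=4,fy=4);cv2.imwrite('pics/c9.png',b)"
```

```text
time: 20.52
tool_pos: [553.3, -351.7, 340.7]
tcp_rot: [-179.9, 0.1, 32.1]
ft_force: [1.0, 1.1, -0.7]
finger_gap: 55.0
grip_force: 43.3
time: 21.15
tool_pos: [555.6, -101.4, 341.4]
tcp_rot: [-179.9, 0.1, 32.4]
ft_force: [0.3, 0.5, -1.0]
finger_gap: 55.2
grip_force: 43.3
time: 21.78
tool_pos: [557.6, 145.3, 341.4]
tcp_rot: [-179.9, 0.1, 32.4]
ft_force: [0.6, 0.0, -1.3]
finger_gap: 55.4
grip_force: 43.3
time: 22.4
tool_pos: [559.0, 193.1, 273.4]
tcp_rot: [-180.0, -0.0, 32.4]
ft_force: [0.5, 1.1, -0.0]
finger_gap: 54.6
grip_force: 43.3
t 22.4 p [559.  193.1 273.4] rpy [-1.800e+02 -1.000e-02  3.237e+01] gap 54.6
559.5,192,239,32.4 total [-0.002  0.012  0.344] n 1 each [-0.002  0.012  0.344]
```

View pics/c9.png

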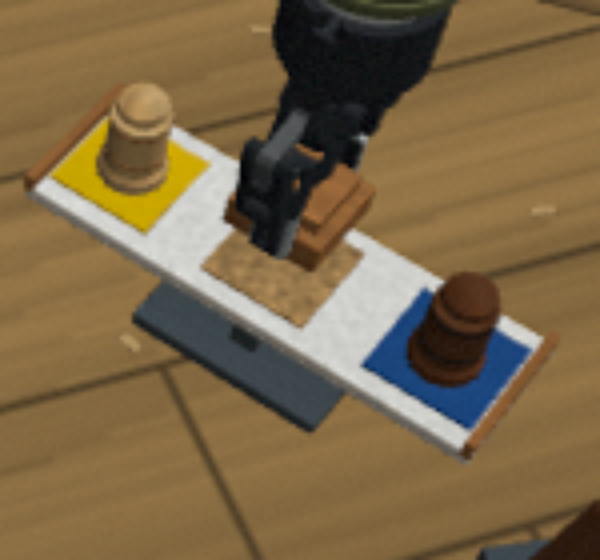

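The cap hangs over the cork pad and projects to about (285,258) against the pad centre (283,262), so within ~3 mm and square. Lowering it.

```bash
python3 -m jog '0 .01 .2 0 0 0 1;0 0 .11 0 0 0 1;0 0 0 0 0 0 1;0 0 0 0 0 0 1;0 0 0 0 0 0 1'
python3 -m jog '0 0 .03 0 0 0 1;0 0 0 0 0 0 1;0 0 0 0 0 0 1'
python3 -m jog '0 0 .02 0 0 0 1;0 0 0 0 0 0 1;0 0 0 0 0 0 1'
```

```text
time: 23.08
tool_pos: [559.7, 192.4, 242.3]
tcp_rot: [180.0, -0.1, 32.4]
ft_force: [-0.2, 0.2, -1.0]
finger_gap: 54.9
grip_force: 43.3
time: 23.45
tool_pos: [559.4, 192.4, 238.7]
tcp_rot: [-180.0, 0.0, 32.4]
ft_force: [0.0, 0.7, -0.6]
finger_gap: 54.7
grip_force: 43.3
time: 23.82
tool_pos: [559.7, 192.5, 238.3]
tcp_rot: [180.0, -0.1, 32.4]
ft_force: [-4.0, -0.7, 9.6]
finger_gap: 55.2
grip_force: 44.4
```

```bash
python3 -m jog '0 0 0 0 0 0 -1;0 0 0 0 0 0 -1;0 0 0 0 0 0 -1;0 0 0 0 0 0 -1;0 0 0 0 0 0 -1' 30
python3 -m jog '0 0 -.2 0 0 0 -1;0 0 -.4 0 0 0 -1;0 0 -.4 0 0 0 -1;0 0 0 0 0 0 -1;0 0 0 0 0 0 -1'
python3 plan.py 556.5,-86,340,32.4 556.5,-86,183,32.4
python3 -c "
from h import *
s=snapshot('scene')
b=cv2.resize(s['img'][100:240,300:450,::-1],None,fx=4,fy=4);cv2.imwrite('pics/c10.png',b)"
```

```text
time: 24.45
tool_pos: [559.4, 192.4, 236.6]
tcp_rot: [-180.0, 0.0, 32.4]
ft_force: [-1.0, -0.9, 0.3]
finger_gap: 85.3
grip_force: 0.0
time: 25.08
tool_pos: [559.4, 192.4, 337.7]
tcp_rot: [180.0, -0.1, 32.4]
ft_force: [-0.6, -0.1, -0.5]
finger_gap: 85.2
grip_force: 0.0
t 25.07 p [559.4 192.4 337.7] rpy [ 1.7997e+02 -7.0000e-02  3.2380e+01] gap 85.2
556.5,-86,340,32.4 total [-1.516  2.335 -0.023] n 6 each [-0.253  0.389 -0.004]
556.5,-86,183,32.4 total [0.   0.   1.57] n 4 each [0.    0.    0.392]
```

View pics/c10.png

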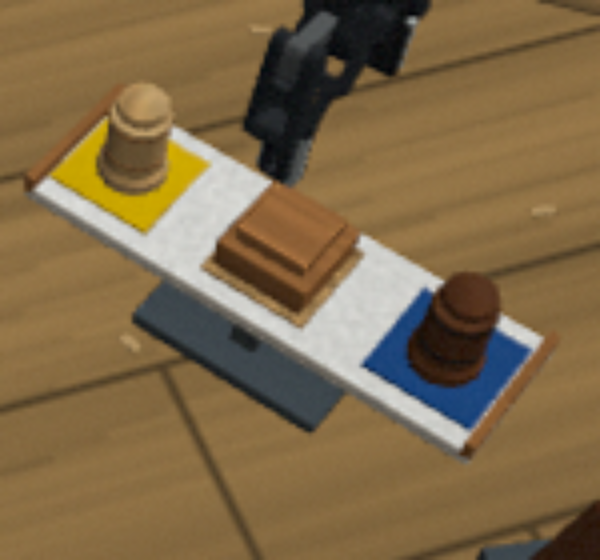

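The cap sits square on the cork pad with its step-top centre at ~(296,228), within a few mm of the pad centre. That was the 14th picture, so from here I check numerically.

```bash
python3 -c "
from h import *
s=snapshot('scene')
print(onz(s,373.6,156.6,94))
for q in [(235,232),(277,186),(357,230),(303,270)]: print(onz(s,300+q[0]/4,100+q[1]/4,94).round(1))
"
python3 -m jog '-.253 .389 -.01 0 0 0 -1;-.253 .389 0 0 0 0 -1;-.253 .389 0 0 0 0 -1;-.253 .389 0 0 0 0 -1;-.253 .389 0 0 0 0 -1'
python3 -m jog '-.253 .389 0 0 0 0 -1;0 0 .4 0 0 0 -1;0 0 .4 0 0 0 -1;0 0 .4 0 0 0 -1;0 0 .35 0 0 0 -1'
python3 -m jog '0 0 0 0 0 0 -1;0 0 0 0 0 0 -1;0 0 0 0 0 0 1;0 0 0 0 0 0 1;0 0 0 0 0 0 1'
python3 -m jog '0 0 0 0 0 0 1;0 0 0 0 0 0 1;0 0 0 0 0 0 1;0 0 0 0 0 0 1'
python3 plan.py
```

```text
[563.21938788 193.26473953  94.        ]
[557.  162.1  94. ]
[535.3 196.3  94. ]
[575.5 223.4  94. ]
[590.8 185.1  94. ]
time: 25.8
tool_pos: [556.1, -41.0, 336.4]
tcp_rot: [-179.9, 0.1, 32.4]
ft_force: [1.0, 0.3, -0.0]
finger_gap: 85.7
grip_force: 0.0
time: 26.42
tool_pos: [555.0, -85.9, 179.8]
tcp_rot: [-179.9, 0.1, 32.4]
ft_force: [0.3, -0.3, -0.2]
finger_gap: 85.7
grip_force: 0.0
time: 27.05
tool_pos: [556.8, -86.2, 184.2]
tcp_rot: [179.9, -0.1, 32.4]
ft_force: [-0.9, -0.3, 5.9]
finger_gap: 40.6
grip_force: 29.9
time: 27.55
tool_pos: [556.8, -86.2, 184.1]
tcp_rot: [179.9, -0.1, 32.4]
ft_force: [-1.4, 0.3, 5.6]
finger_gap: 40.7
grip_force: 29.9
t 27.55 p [556.8 -86.2 184.1] rpy [ 1.7992e+02 -8.0000e-02  3.2390e+01] gap 40.7
```

```bash
python3 plan.py 556.8,-86.2,354,32.4 559.8,192.6,354,32.4 559.8,192.6,290,32.4
python3 -m jog '0 0 -.2 0 0 0 1;0 0 -.5 0 0 0 1;0 0 -.5 0 0 0 1;0 0 -.5 0 0 0 1;0 0 0 0 0 0 1'
python3 -m jog '.253 -.389 0 0 0 0 1;.253 -.389 0 0 0 0 1;.253 -.389 0 0 0 0 1;.253 -.389 0 0 0 0 1;.253 -.389 0 0 0 0 1'
python3 -m jog '.253 -.389 0 0 0 0 1;0 0 .4 0 0 0 1;0 0 .2 0 0 0 1;0 0 0 0 0 0 1;0 0 0 0 0 0 1'
python3 plan.py 559.8,192.6,278,32.4
```

```text
t 27.55 p [556.8 -86.2 184.1] rpy [ 1.7992e+02 -8.0000e-02  3.2390e+01] gap 40.7
556.8,-86.2,354,32.4 total [-0.     0.    -1.699] n 4 each [-0.     0.    -0.425]
559.8,192.6,354,32.4 total [ 1.519 -2.338 -0.   ] n 6 each [ 0.253 -0.39  -0.   ]
559.8,192.6,290,32.4 total [0.   0.   0.64] n 2 each [0.   0.   0.32]
time: 28.18
tool_pos: [557.8, -86.4, 360.2]
tcp_rot: [179.5, -0.4, 32.4]
ft_force: [0.3, 0.1, -1.7]
finger_gap: 41.0
grip_force: 30.6
time: 28.8
tool_pos: [558.3, 147.4, 352.6]
tcp_rot: [-180.0, 0.0, 32.4]
ft_force: [0.8, 0.2, -0.9]
finger_gap: 41.0
grip_force: 30.6
time: 29.42
tool_pos: [559.9, 191.8, 293.9]
tcp_rot: [180.0, -0.1, 32.3]
ft_force: [0.2, 0.7, -0.2]
finger_gap: 41.0
grip_force: 30.6
t 29.43 p [559.9 191.8 293.9] rpy [ 1.7998e+02 -6.0000e-02  3.2330e+01] gap 41.0
559.8,192.6,278,32.4 total [ 0.004 -0.007  0.159] n 1 each [ 0.004 -0.007  0.159]
```

```bash
python3 -m jog '0 0 .13 0 0 0 1;0 0 0 0 0 0 1;0 0 0 0 0 0 1;0 0 0 0 0 0 1'
python3 -m jog '0 0 .02 0 0 0 1;0 0 0 0 0 0 1;0 0 0 0 0 0 1'
python3 -m jog '0 0 .015 0 0 0 1;0 0 0 0 0 0 1;0 0 0 0 0 0 1'
```

```text
time: 29.92
tool_pos: [559.5, 192.4, 280.1]
tcp_rot: [180.0, -0.0, 32.4]
ft_force: [0.8, -0.5, -0.1]
finger_gap: 40.9
grip_force: 30.6
time: 30.3
tool_pos: [559.6, 192.5, 278.1]
tcp_rot: [180.0, -0.0, 32.4]
ft_force: [-0.1, 0.4, 3.4]
finger_gap: 40.8
grip_force: 30.9
time: 30.68
tool_pos: [560.0, 192.8, 278.1]
tcp_rot: [180.0, -0.2, 32.4]
ft_force: [-2.0, 0.9, 11.2]
finger_gap: 40.6
grip_force: 31.4
```

```bash
python3 -m jog '0 0 -.015 0 0 0 1;0 0 0 0 0 0 1;0 0 0 0 0 0 -1;0 0 0 0 0 0 -1;0 0 0 0 0 0 -1'
python3 -m jog '0 0 0 0 0 0 -1;0 0 0 0 0 0 -1;0 0 -.2 0 0 0 -1;0 0 -.4 0 0 0 -1;0 0 -.2 0 0 0 -1'
python3 -m jog '0 0 0 0 0 0 -1;0 0 0 0 0 0 -1'
python3 plan.py 560.5,-183.4,350,32.4 560.5,-183.4,198,32.4 560.5,-183.4,350,32.4 444.5,-300.5,350,32.4 444.5,-300.5,210,32.4
```

```text
time: 31.3
tool_pos: [559.2, 192.3, 277.2]
tcp_rot: [-180.0, 0.0, 32.4]
ft_force: [0.4, -0.4, 0.5]
finger_gap: 85.3
grip_force: 0.0
time: 31.92
tool_pos: [560.1, 192.5, 361.9]
tcp_rot: [179.9, -0.3, 32.4]
ft_force: [1.1, -0.3, 0.6]
finger_gap: 85.4
grip_force: 0.0
time: 32.17
tool_pos: [559.0, 192.3, 356.5]
tcp_rot: [-180.0, 0.1, 32.4]
ft_force: [0.6, 0.0, 0.3]
finger_gap: 85.4
grip_force: 0.0
t 32.17 p [559.  192.3 356.5] rpy [-1.7997e+02  9.0000e-02  3.2380e+01] gap 85.4
560.5,-183.4,350,32.4 total [-2.     3.18   0.065] n 8 each [-0.25   0.398  0.008]
560.5,-183.4,198,32.4 total [0.   0.   1.52] n 4 each [0.   0.   0.38]
560.5,-183.4,350,32.4 total [ 0.    0.   -1.52] n 4 each [ 0.    0.   -0.38]
444.5,-300.5,350,32.4 total [-1.607  0.368 -0.   ] n 4 each [-0.402  0.092 -0.   ]
444.5,-300.5,210,32.4 total [0.  0.  1.4] n 3 each [0.    0.    0.467]
```

```bash
python3 -m jog '-.25 .398 .01 0 0 0 -1;-.25 .398 .01 0 0 0 -1;-.25 .398 .01 0 0 0 -1;-.25 .398 .01 0 0 0 -1;-.25 .398 .01 0 0 0 -1' 50
python3 -m jog '-.25 .398 0 0 0 0 -1;-.25 .398 0 0 0 0 -1;-.25 .398 0 0 0 0 -1;0 0 .4 0 0 0 -1;0 0 .4 0 0 0 -1'
python3 -m jog '0 0 .4 0 0 0 -1;0 0 .34 0 0 0 -1;0 0 0 0 0 0 -1;0 0 0 0 0 0 -1;0 0 0 0 0 0 1'
python3 -m jog '0 0 0 0 0 0 1;0 0 0 0 0 0 1;0 0 0 0 0 0 1;0 0 0 0 0 0 1;0 0 0 0 0 0 1'
python3 -m jog '0 0 -.2 0 0 0 1;0 0 -.4 0 0 0 1;0 0 -.4 0 0 0 1;0 0 0 0 0 0 1;0 0 0 0 0 0 1'
python3 plan.py 444.5,-300.5,300,32.4 444.5,-300.5,206,32.4
```

```text
time: 32.8
tool_pos: [559.6, -44.0, 350.5]
tcp_rot: [-179.9, 0.1, 32.4]
ft_force: [0.5, 0.1, -0.1]
finger_gap: 85.4
grip_force: 0.0
time: 33.42
tool_pos: [560.3, -184.4, 270.1]
tcp_rot: [-179.9, 0.1, 32.3]
ft_force: [-0.9, 0.6, 0.1]
finger_gap: 85.4
grip_force: 0.0
time: 34.05
tool_pos: [561.9, -184.0, 200.7]
tcp_rot: [179.9, -0.1, 32.4]
ft_force: [0.4, -0.9, 0.6]
finger_gap: 69.7
grip_force: 0.0
time: 34.67
tool_pos: [561.8, -183.9, 200.6]
tcp_rot: [179.9, -0.1, 32.4]
ft_force: [-0.9, 0.1, 6.6]
finger_gap: 50.9
grip_force: 52.4
time: 35.3
tool_pos: [560.8, -183.5, 298.8]
tcp_rot: [-180.0, 0.0, 32.4]
ft_force: [-0.4, 0.1, -2.2]
finger_gap: 51.4
grip_force: 52.7
t 35.3 p [ 560.8 -183.5  298.8] rpy [-180.      0.     32.38] gap 51.4
444.5,-300.5,300,32.4 total [-1.609  0.365 -0.012] n 4 each [-0.402  0.091 -0.003]
444.5,-300.5,206,32.4 total [0.   0.   0.94] n 2 each [0.   0.   0.47]
```

```bash
python3 -m jog '-.402 .091 0 0 0 0 1;-.402 .091 0 0 0 0 1;-.402 .091 0 0 0 0 1;-.402 .091 0 0 0 0 1;0 0 .4 0 0 0 1'
python3 -m jog '0 0 .4 0 0 0 1;0 0 .1 0 0 0 1;0 0 0 0 0 0 1;0 0 0 0 0 0 1;0 0 0 0 0 0 1'
python3 -m jog '0 0 .03 0 0 0 1;0 0 0 0 0 0 1;0 0 0 0 0 0 1'
python3 -m jog '0 0 .02 0 0 0 1;0 0 0 0 0 0 1;0 0 0 0 0 0 1'
```

```text
time: 35.92
tool_pos: [443.8, -303.1, 260.1]
tcp_rot: [179.7, -0.0, 32.2]
ft_force: [0.6, 0.6, -2.0]
finger_gap: 50.8
grip_force: 52.7
time: 36.55
tool_pos: [445.5, -300.9, 210.4]
tcp_rot: [179.8, -0.1, 32.4]
ft_force: [-0.3, 0.4, -2.7]
finger_gap: 51.2
grip_force: 53.0
time: 36.92
tool_pos: [444.7, -300.4, 205.7]
tcp_rot: [-180.0, 0.0, 32.4]
ft_force: [-0.5, 0.3, -2.2]
finger_gap: 50.9
grip_force: 53.0
time: 37.3
tool_pos: [444.7, -300.5, 203.7]
tcp_rot: [-180.0, -0.0, 32.4]
ft_force: [0.3, -0.1, -2.8]
finger_gap: 50.8
grip_force: 52.9
```

```bash
python3 -m jog '0 0 .015 0 0 0 1;0 0 0 0 0 0 1;0 0 0 0 0 0 1'
python3 -m jog '0 0 .01 0 0 0 1;0 0 0 0 0 0 1;0 0 0 0 0 0 1'
```

```text
time: 37.67
tool_pos: [444.8, -300.6, 203.6]
tcp_rot: [-180.0, 0.0, 32.4]
ft_force: [-7.8, 4.5, 12.3]
finger_gap: 51.3
grip_force: 54.3
time: 38.05
tool_pos: [444.9, -300.6, 203.6]
tcp_rot: [-180.0, 0.0, 32.4]
ft_force: [-11.3, 7.3, 22.8]
finger_gap: 50.6
grip_force: 55.3
```

Contact. I'll release, rise, move clear of the views and check the result by masks.

```bash
python3 -m jog '0 0 -.02 0 0 0 1;0 0 0 0 0 0 1;0 0 0 0 0 0 -1;0 0 0 0 0 0 -1;0 0 0 0 0 0 -1'
python3 -m jog '0 0 0 0 0 0 -1;0 0 0 0 0 0 -1;0 0 -.3 0 0 0 -1;0 0 -.5 0 0 0 -1;0 0 -.5 0 0 0 -1'
python3 -m jog '-.4 0 -.2 0 0 0 -1;-.4 .2 -.2 0 0 0 -1;-.3 .4 0 0 0 0 -1;-.2 .4 0 0 0 0 -1;0 .4 0 0 0 0 -1'
python3 -m jog '0 .4 0 0 0 0 -1;0 .3 0 0 0 0 -1;0 0 0 0 0 0 -1;0 0 0 0 0 0 -1'
cat > chk.py <<'E'
from h import *
np.set_printoptions(precision=1,suppress=True)
t=snapshot("top");s=snapshot("scene")
def blobs(cam,lo,hi,box,mn=15):
    m=cv2.inRange(cv2.cvtColor(cam["img"],cv2.COLOR_RGB2HSV),lo,hi); x0,x1,y0,y1=box; k=np.zeros_like(m);k[y0:y1,x0:x1]=m[y0:y1,x0:x1]
    n,_,st,c=cv2.connectedComponentsWithStats(k); return [(c[i].round(1),st[i].tolist()) for i in range(1,n) if st[i,4]>mn]
T=(130,420,130,270);S=(80,450,100,300)
for nm,lo,hi,z in[("green",(65,60,20),(95,255,255),40),("red",(0,190,120),(6,255,255),3),("blue",(100,100,30),(125,255,200),64),("yellow",(18,150,100),(35,255,255),64),("black",(0,0,0),(180,90,60),70)]:
    for k,cam,b in(("t",t,T),("s",s,S)):
        for c,st in blobs(cam,lo,hi,b): print(nm,k,c,st,onz(cam,*c,z)[:2])
E
python3 chk.py
```

```text
time: 38.67
tool_pos: [444.7, -300.5, 203.0]
tcp_rot: [-180.0, 0.0, 32.4]
ft_force: [0.5, 0.1, -0.2]
finger_gap: 85.1
grip_force: 0.0
time: 39.3
tool_pos: [444.5, -300.3, 334.3]
tcp_rot: [-180.0, 0.0, 32.4]
ft_force: [0.7, -0.7, 0.6]
finger_gap: 85.1
grip_force: 0.0
time: 39.92
tool_pos: [409.0, -490.5, 373.4]
tcp_rot: [180.0, 0.0, 32.3]
ft_force: [1.0, 0.1, 0.8]
finger_gap: 85.2
grip_force: 0.0
time: 40.42
tool_pos: [447.3, -547.1, 372.8]
tcp_rot: [-179.9, -0.0, 32.4]
ft_force: [0.3, -0.1, -0.1]
finger_gap: 85.6
grip_force: 0.0
green t [350.5 230.2] [340, 220, 22, 21, 298] [ 441.4 -300.7]
green s [137.6 187.5] [123, 170, 30, 37, 668] [ 447.8 -299.6]
red s [141.9 201.2] [121, 181, 41, 33, 131] [ 459.7 -299.9]
blue t [411.9 140.6] [398, 130, 22, 31, 381] [ 691.8 -486.4]
blue t [158.1 165.2] [144, 151, 27, 27, 213] [637.9 242.2]
blue s [410.8 191.7] [391, 172, 41, 35, 436] [651.5 242.1]
yellow t [310.  159.8] [303, 151, 15, 19, 186] [ 642.6 -192.7]
yellow t [195.9 223. ] [181, 208, 28, 28, 257] [469.2 132.4]
yellow s [331.4 144.9] [313, 130, 39, 28, 365] [484.3 134.2]
yellow s [209.9 258.7] [196, 244, 26, 32, 433] [ 673.3 -193.9]
black t [154.4 135.2] [130, 130, 41, 9, 72] [726.  253.4]
black t [272.1 154.7] [266, 148, 13, 14, 147] [658.8 -85. ]
black t [161.2 162.9] [158, 157, 6, 13, 16] [642.9 231.8]
black t [344.  233.1] [336, 219, 25, 26, 175] [ 431.3 -276.2]
black s [355.5 193.1] [333, 179, 46, 29, 110] [623.  129.4]
black s [360.6 184.3] [357, 181, 8, 7, 31] [605.9 148.5]
black s [141.7 200.8] [123, 184, 36, 28, 336] [ 506.1 -294.8]
black s [262.8 236.8] [253, 227, 21, 22, 345] [662. -84.]
black s [430.2 255.8] [418, 237, 32, 29, 243] [797.4 204.5]
```

```bash
cat > chk2.py <<'E'
from chk import *
print("----")
i0={"img":cv2.imread("pics/scene0.png")[:,:,::-1].copy()}
for nm,lo,hi in[("blue",(100,100,30),(125,255,200)),("yellow",(18,150,100),(35,255,255))]:
    print(nm,"bbox then",[b[1] for b in blobs(i0,lo,hi,(300,450,100,220))],"now",[b[1] for b in blobs(s,lo,hi,(300,450,100,220))])
def proj(cam,p):
    E=np.linalg.inv(np.array(cam["extrinsics"]));q=E[:3,:3]@np.array(p)+E[:3,3];return np.array([cam["fx"]*q[0]/q[2]+cam["cx"],cam["fy"]*q[1]/q[2]+cam["cy"]]),cam["fx"]/q[2]
C={}
for k,cam in(("t",t),("s",s)):
    p,m=proj(cam,(559.5,192.4,121)); x0,y0=(p-20).astype(int)
    g=cv2.cvtColor(cv2.resize(cam["img"][y0:y0+40,x0:x0+40],None,fx=8,fy=8,interpolation=cv2.INTER_CUBIC),cv2.COLOR_RGB2GRAY)
    r=21*m*8; h=cv2.HoughCircles(g,cv2.HOUGH_GRADIENT,2,200,param1=60,param2=15,minRadius=int(r*.85),maxRadius=int(r*1.15))
    print(k,"expected",p,"r",r/8,"found",None if h is None else (h[0,0]/8+[x0,y0,0])); 
    if h is not None: C[k]=h[0,0,:2]/8+[x0,y0]
if len(C)==2: print(tri(ray(t,*C["t"]),ray(s,*C["s"])))
E
python3 chk2.py | sed -n '/----/,$p'
```

```text
----
blue bbox then [[391, 172, 41, 35, 767]] now [[391, 172, 41, 35, 437]]
yellow bbox then [[313, 128, 39, 30, 626]] now [[313, 130, 39, 28, 363]]
t expected [170.2 187.8] r 7.807716924375839 found [169.9 188.9   7.6]
s expected [374.9 147.2] r 10.177629211753015 found [376.1 147.6  10.6]
(array([558. , 195.5, 116.4]), np.float64(2.3887632149495492))
```

```bash
python3 -c "
from bench import *
print(hand_in())"
```

```text
the job is handed in; nothing more can be done
None
```

The job is handed in at about 41 s of the 128 s allowed: both drops, the cap with the ball on it, and the tin are placed, the tray reads level in the camera checks, and the amber jar has not shifted (the hand-in gave no pass or fail).

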